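Bring the weighed valve ball to its stock box in the scale pan

ROBOT

A 6-joint arm with a two-finger parallel gripper is mounted at the origin on the work surface. World frame = base frame: x ahead of the robot, y to its left, z up, the work surface at z = 0. Lengths are in m, angles in rad, forces in N, time in s.
With the tool pointing down it reaches from about 0.325 to 0.925 m from the base axis. Payload 3.1 kg.
Tool frame: the origin (TCP) lies at the very end of the fingers, on their centre line; the grasp point (between the pads) lies 19 mm behind it; y points along the fingers, x is the direction in which the jaws open and shut, and the axes are right-handed (so a half turn about y gives the same grasp; the last joint's range is limited). The gripper opens to 85 mm and grips with 20 to 120 N. Pads are 22 mm wide; open, the fingers measure 114 mm over their backs; the gripper's body (76 mm by 85 mm) begins 54 mm behind the grasp point. The pads swing forward as they close: fully open they stand 13 mm farther back than shut.
Start: joints at [-1.451, 0.217, 1.613, -0, 1.311, -0.112], TCP at [0.144, -0.608, 0.231] pointing down, gripper open.
Joint ranges: [-2.75, 2.75], [-0.78, 2.1], [0.31, 2.55], [-1.13, 4.27], [0.13, 2.63], [-2.58, 2.58]. Speed limits (rad/s): [2.79, 2.79, 3.14, 3.14, 3.14, 3.14].

INTERFACE

Orientations are given as [roll, pitch, yaw] about the fixed x, y, z axes, in that order (R = Rz(yaw) Ry(pitch) Rx(roll)).
In Python, from plant import arm, cams gives the robot as it stands. The module is installed in compiled form; this text tells all that it offers.
- The arm moves only by the tool arm_command, never from a script. Its argument "steps" is a list that holds one entry, the list of rows, each a list of 6 numbers: the shift along the tool's x, y, z in mm, then the turn, a rotation vector about the tool's x, y, z in degrees. A call has 1 to 12 rows; each row shifts and turns the commanded pose from where the row before left it, along the tool's axes as they then stand; what a row does not reach is not made up. A row lasts 1/8 s, in which the tool goes at most 62.5 mm and 10.7 degrees, less where a joint would pass 70% of its speed; a pose out of reach is approached as far as the arm can. A call is refused whole if a number of a shift passes 62.5 or a number of a turn 10.7, either way. A call with a gripper value outside its range is refused whole. "jaw" is the closure, from 0 (fully open) to 1 (shut), set as the call begins (left out, the last holds). The fingers move at their own pace and stop on an object; the grip force is fixed at half the most. Time passes only in rows, so rows that do not move let the fingers close. It gives the time, the measured TCP pose, the force and the opening at its end, in the units of the state.
- arm.get_obs(): the state, without advancing time (a new reading comes with each control period).
- cams.grab_frame(name): name is "scene" or "top" or "wrist"; returns the picture (480x640x3 uint8, blue, green, red); there is no depth.
- cams.camera_params(name): a dict with "vfov" (degrees; the focal length in pixels is half the picture's height over the tangent of half this angle, whatever the lens; pixels are square), "cx", "cy" (the principal point, pixels), "extrinsics" (4x4, takes a point from camera to world coordinates); the wrist camera has in their place "tool_from_camera" (4x4, takes a point from camera to tool coordinates, whose origin is the TCP and whose axes are the tool frame's). Camera axes: x right, y up, looking along -z (the intrinsics and any distortion apply to the point x, -y, -z); pixel columns grow to the right and rows downward; lengths in m; the calibration is good to about 2 mm. The wrist camera is an equidistant fisheye: a pixel r from the principal point sees the ray r / f radians off the axis. A picture is of the moment at which its call begins: read the wrist's pose just before it. camera_params takes no time and is no camera call.
- arm.job_done(): hands the job in, once; it reports no verdict.
The state is a dict: "time": time; "joint_positions": joint angles; "qd": joint speeds; "tau": joint torques, N m; "eef_pos": TCP position; "tcp_rot": TCP orientation; "contact_force": force on the tool from outside, world axes, zero at the start; "ft_torque": the same for the moment, N m; "opening": finger opening in m.
Only numpy, scipy, OpenCV 4.12 (cv2) and the standard library are available. Lean on these libraries where they do the work, as an engineer would, in place of code of your own. Each camera call takes 0.05 s, during which the arm holds its last target.

TASK

The polished valve ball lying in the scale's dished pan has just been weighed: slide the poise on the front beam all the way back to its zero stop, then lift the pan off the scale by its handle and turn it a quarter turn, so that its pouring lip reaches in over the low front of the cardboard stock box and points straight at the box's back. Keep the pan level all the while so that the ball stays in the middle, do not touch the ball, and leave everything else where it is. Finish while holding the pan there by its handle, level and still, its lip just clear above the box, ready to pour.

Things in the scene. Friction and masses are not known exactly. Their poses are not given: they have to be found in the camera images.
- scale: Grey counter scale, fixed, 350 mm long (its y), 170 mm deep. Two round steel plates, 160 mm across, tops 110 mm above the table, rock by 2 mm: at y = +130 mm with the pan, at y = -130 mm with the tare weight. A beam with the poise runs along y in front, at x = -125 mm, 77 to 93 mm up. Origin: centre of its underside; axes within 0.12 of the world's: x away from the robot, y along the plates
- poise (a joint): position of the brass poise on the front beam, m: 0 at the zero stop (a hard stop, at the scale's y = 0), growing to 0.15 towards the scale's -y (the tare weight's side). It stays where it is left; about 1 N moves it
- poise_knob (a point): middle of the grip of the square brass thumb post on top of the poise, 128 mm above the table: 14 x 14 mm, the free part from 25 mm below to 15 mm above this point; sides parallel to the scale's x and y. Below it the poise block is 30 mm long (along y), 20 mm deep
- pan_center (a point): middle of the loose round steel pan, 15 mm above its underside; 150 g, 152 mm across, 30 mm deep, standing on the scale's +y plate. x points to its lip (at the start away from the robot, within 0.25 of world x), -x to its handle, z up. Its floor is a shallow cone (9 degrees) about a flat of 10 mm radius, so the ball stays in the middle when level
- pan_lip (a point): end of the pan's pouring lip, a 40 mm wide trough, 98 mm from the pan's axis along its x, 15 mm above the pan's underside
- pan_handle (a point): place to grip on the pan's straight level black handle, 125 mm from the pan's axis on its -x side, 16 mm higher than pan_center; 14 mm wide (along the pan's y), 20 mm high (10 mm up and down from here), running from 91 to 171 mm from the axis. Nothing beside it, and free below it for 40 mm
- ball_center (a point): centre of the loose polished steel valve ball, 30 mm across, 70 g, lying in the middle of the pan. It rolls freely
- stock_box: open cardboard box, fixed, 160 mm deep (its x), 130 mm wide (its y), some balls on its floor. Back and rear half of the sides 100 mm high; the sides then slope down to the low front edge, 50 mm high, at x = -80 mm. Origin: centre of its underside; x points from low front to back (within 0.12 of world +y). It stands left of the scale, front towards it
- tare_top (a point): top of the brass tare weight (33 mm across, 38 mm high) on the scale's other plate; leave it there
- coupling: loose brass coupling, 48 mm across, 52 mm high, standing on the table in front of the scale; origin under its centre; leave it alone
- tee: loose brass tee, 68 mm long, 34 mm high, lying on the table in front of the scale; origin on the table below its middle; leave it alone
- jar: loose clear jar, 56 mm across, 80 mm high, behind the scale; origin under its centre; leave it alone
- can: loose can, 84 mm across, 120 mm high, right of the scale; origin under its centre; leave it alone
- small_carton: loose white carton, 75 x 140 x 45 mm, to the right of the scale; origin under its centre; leave it alone
- wrench: loose wrench lying to the left of the box; origin under its middle; leave it alone

How it is judged:
On the way, in this order (a step that is already met when the one before it is completed fails the run):
1. the poise is back at its zero stop while the pan still stands on the scale (value of joint poise below 0.004 m and contact force between pan and scale above 0.3 N), for 0.2 s.
2. the pan is lifted clear of the scale by the gripper (contact force between pan and scale below 0.02 N and contact force between the fingers and pan above 1 N and height (world z) of pan_center above 0.135 m), for 0.2 s.
At the end, for the whole second after the job is handed in: poise within 5 mm of zero; pan held by the gripper alone, still, level within 6 degrees, lip end over the box's opening (45 mm either side of its middle), 80 to 220 mm above the table, pointing along the box within 11 degrees; ball within 18 mm of the pan's middle (value of joint poise below 0.005 m and contact force between the fingers and pan above 1 N and contact force between pan and scale below 0.02 N and contact force between pan and stock_box below 0.02 N and contact force between pan and table below 0.02 N and x of pan_lip in the frame of stock_box between -0.075 and 0.04 m and y of pan_lip in the frame of stock_box between -0.045 and 0.045 m and x of pan_center in the frame of stock_box below -0.04 m and height (world z) of pan_lip between 0.08 and 0.22 m and angle between the x axis of pan_center and the x axis of stock_box, either way round below 0.2 rad and angle between pan_center's own z axis and vertical below 0.1 rad and horizontal distance between ball_center and pan_center below 0.018 m and distance between ball_center and pan_center below 0.025 m and linear speed of pan below 0.03 m/s); the arm keeps its last pose, push and grip.
It fails at once if the ball rolls more than 35 mm from the middle of the pan (distance between ball_center and pan_center above 0.035 m).
It fails at once if the pan is tipped by more than about 12 degrees (angle between pan_center's own z axis and vertical above 0.21 rad).
It fails at once if the robot touches the ball (contact force between any of the fingers, the arm and ball above 0.2 N).
It fails at once if something else is shifted by more than 40 mm or knocked over (distance of any of tare_top, coupling, tee, jar, can, small_carton, wrench from where it was at the start of the episode above 0.04 m or angle between any of coupling, jar, can's own z axis and vertical above 0.6 rad).
It also fails if it takes over 48 s, if anything falls off the work surface, if the arm or the gripper's body presses on something with over 40 N, if the wrist force passes 120 N, or if a joint passes its speed limit or range.

## Working session

There is one attempt and no reset: what is moved stays moved. The work goes in short steps, Python scripts to look and compute and a tool call to move; the robot and the scene stay as the last step left them, time stands still between calls to the robot, and variables do not carry over. Pictures are saved under pics/ and viewed, and the job is handed in when it is done.

Besides the shell and the picture viewer there is one more tool, called after "Emit:" in YAML: its name, and indented under it one key for each argument. arm_command: Moves the arm, as the interface text tells. Its arguments: {"type":"object","properties":{"steps":{"type":"array"},"jaw":{"type":"number"}},"required":["steps"]}

```bash
mkdir -p pics; python3 - <<'E'
from plant import arm,cams
import cv2
o=arm.get_obs()
for k,v in o.items(): print(k,v)
for n in ["scene","top","wrist"]:
    p=cams.camera_params(n); print(n,p)
    cv2.imwrite(f"pics/{n}0.png",cams.grab_frame(n))
E
```

```text
time 0.0
joint_positions [-1.45118792e+00  2.17796076e-01  1.61495537e+00 -1.01144258e-05
  1.31125852e+00 -1.12193647e-01]
qd [-3.65231969e-06 -9.60613890e-04  2.22739426e-04 -1.36876316e-04
 -2.74245467e-04 -9.79954613e-04]
tau [ 4.10104203e-04 -3.96847987e+01 -3.03847754e+01 -1.28421289e-04
  9.82792466e-03 -9.89214897e-06]
eef_pos [ 0.1435067  -0.60746147  0.22993116]
tcp_rot [-1.5705354   0.00240321 -1.33899135]
contact_force [-0.07336257 -0.41288896 -0.4323387 ]
ft_torque [-0.00770628  0.02789568 -0.07704233]
opening 0.08536710868551019
scene {'vfov': 54.18783208052917, 'cx': 320.13843091699437, 'cy': 244.5388858505443, 'extrinsics': array([[ 0.80061731, -0.40965662,  0.43725664,  1.11241595],
       [ 0.59871619,  0.51837654, -0.61059373, -0.73071145],
       [ 0.02347018,  0.75064454,  0.66028928,  0.90840111],
       [ 0.        ,  0.        ,  0.        ,  1.        ]])}
top {'vfov': 47.15884360358604, 'cx': 316.0388382384017, 'cy': 240.8732267127536, 'extrinsics': array([[ 7.57990031e-04,  9.78934614e-01, -2.04172591e-01,
         2.58070121e-01],
       [-9.99997262e-01,  1.19408045e-03,  2.01270270e-03,
         1.76534692e-02],
       [ 2.21410284e-03,  2.04170506e-01,  9.78932838e-01,
         1.73781100e+00],
       [ 0.00000000e+00,  0.00000000e+00,  0.00000000e+00,
         1.00000000e+00]])}
wrist {'vfov': 65.70646984690485, 'cx': 320.0206125758164, 'cy': 238.64143961523834, 'tool_from_camera': array([[ 9.99999310e-01, -8.92941379e-04, -7.63889754e-04,
         1.21864638e-04],
       [-4.45776587e-04,  3.13209359e-01, -9.49683999e-01,
        -1.42661121e-01],
       [ 1.08726956e-03,  9.49683684e-01,  3.13208745e-01,
         8.07992233e-02],
       [ 0.00000000e+00,  0.00000000e+00,  0.00000000e+00,
         1.00000000e+00]])}
```

View pics/scene0.png

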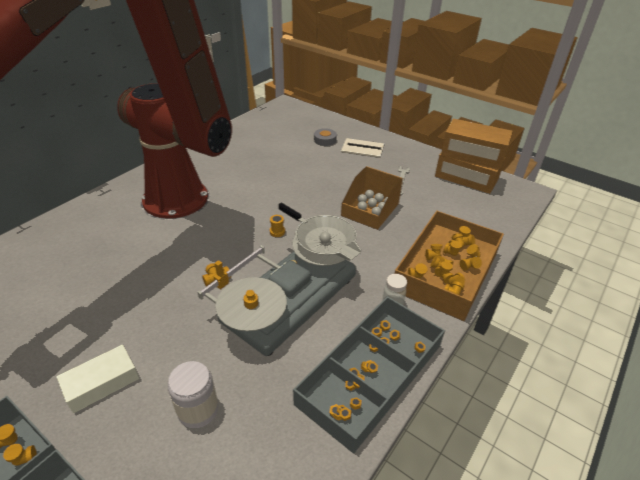

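View pics/top0.png

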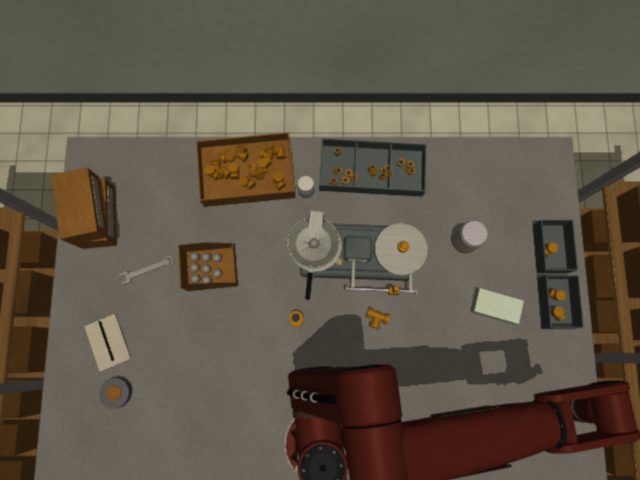

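View pics/wrist0.png

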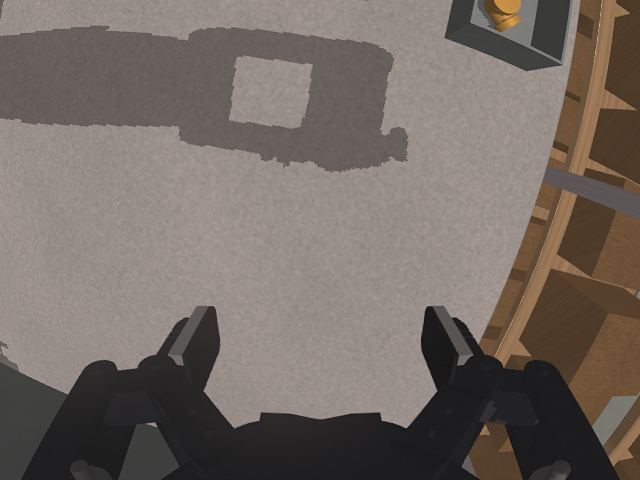

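```bash
python3 - <<'E'
import cv2
t=cv2.imread("pics/top0.png"); 
cv2.imwrite("pics/topc1.png",cv2.resize(t[200:340,275:435],None,fx=5,fy=4.28,interpolation=cv2.INTER_CUBIC) if 0 else cv2.resize(t[200:320,275:435],None,fx=5,fy=5,interpolation=cv2.INTER_CUBIC))
cv2.imwrite("pics/topc2.png",cv2.resize(t[225:305,165:250],None,fx=7,fy=7,interpolation=cv2.INTER_CUBIC))
s=cv2.imread("pics/scene0.png"); 
cv2.imwrite("pics/scc1.png",cv2.resize(s[160:360,190:410],None,fx=3,fy=3,interpolation=cv2.INTER_CUBIC))
E
```

```text
(no output)
```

View pics/topc1.png

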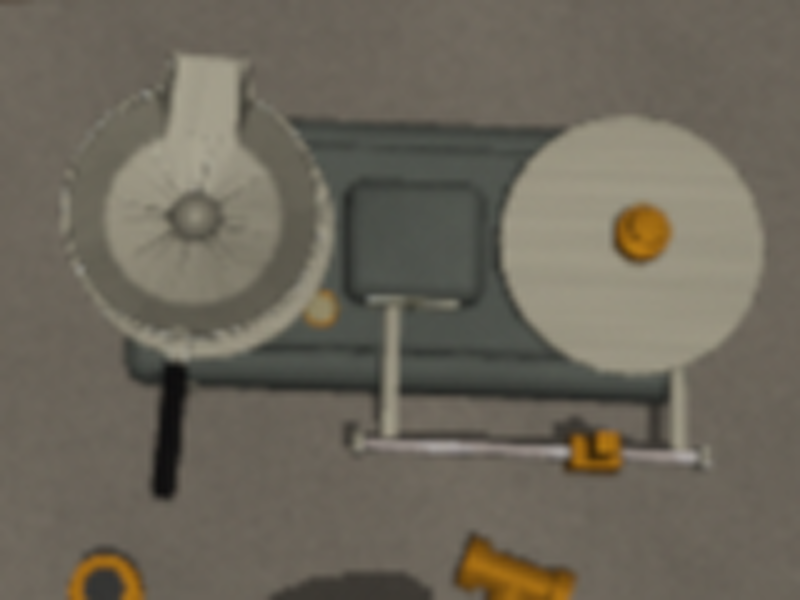

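View pics/topc2.png

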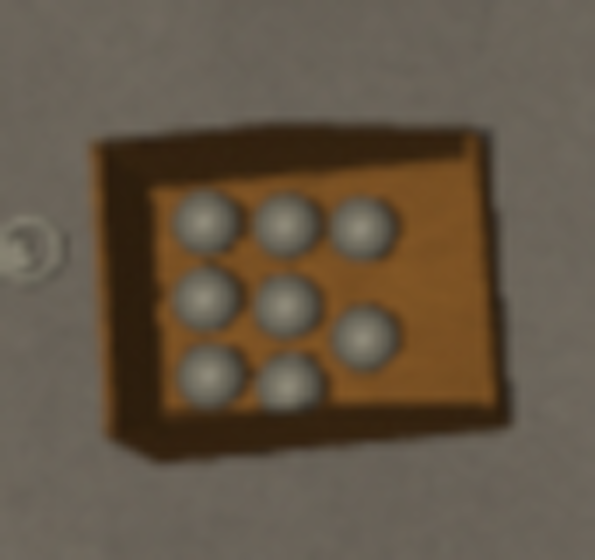

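View pics/scc1.png

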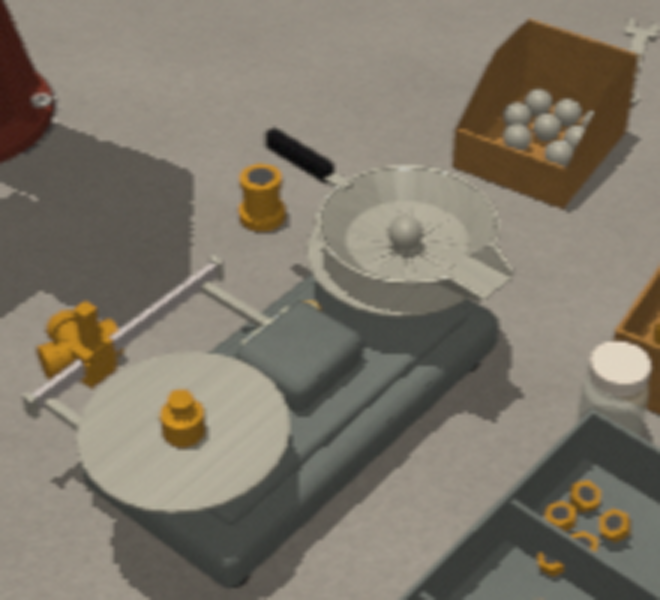

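```bash
cat > h.py <<'E'
import numpy as np
from plant import arm,cams
from scipy.spatial.transform import Rotation as R
def ray(n,u,v):
    p=cams.camera_params(n); f=240/np.tan(np.radians(p['vfov']/2))
    d=np.array([(u-p['cx'])/f,-(v-p['cy'])/f,-1]); E=p['extrinsics']
    return E[:3,3],E[:3,:3]@d
def bp(n,u,v,z):
    o,d=ray(n,u,v); return o+d*(z-o[2])/d[2]
def proj(n,P):
    p=cams.camera_params(n); f=240/np.tan(np.radians(p['vfov']/2)); E=p['extrinsics']
    c=E[:3,:3].T@(np.array(P)-E[:3,3]); return p['cx']+f*c[0]/-c[2], p['cy']-f*c[1]/-c[2]
def wproj(P,o=None):
    o=o or arm.get_obs(); p=cams.camera_params('wrist'); f=240/np.tan(np.radians(p['vfov']/2)); T=p['tool_from_camera']
    t=R.from_euler('xyz',o['tcp_rot']).inv().apply(np.array(P)-o['eef_pos'])
    c=T[:3,:3].T@(t-T[:3,3]); c=c*[1,-1,-1]; th=np.arctan2(np.hypot(c[0],c[1]),c[2]); r=f*th/np.hypot(c[0],c[1])
    return p['cx']+r*c[0],p['cy']+r*c[1]
def wray(u,v,o):
    p=cams.camera_params('wrist'); f=240/np.tan(np.radians(p['vfov']/2)); T=p['tool_from_camera']
    x,y=u-p['cx'],v-p['cy']; r=np.hypot(x,y); th=r/f
    c=np.array([np.sin(th)*x/r,-np.sin(th)*y/r,-np.cos(th)])
    Q=R.from_euler('xyz',o['tcp_rot'])
    return o['eef_pos']+Q.apply(T[:3,3]), Q.apply(T[:3,:3]@c)
def wbp(u,v,z,o):
    a,d=wray(u,v,o); return a+d*(z-a[2])/d[2]
def tri(rays):
    A=0;b=0
    for o,d in rays:
        d=d/np.linalg.norm(d);M=np.eye(3)-np.outer(d,d);A=A+M;b=b+M@o
    return np.linalg.solve(A,b)
E
python3 - <<'E'
from h import *
np.set_printoptions(precision=4,suppress=True)
c1=lambda u,v:(275+(u+.5)/5-.5,200+(v+.5)/5-.5)
c2=lambda u,v:(165+(u+.5)/7-.5,225+(v+.5)/7-.5)
s1=lambda u,v:(190+(u+.5)/3-.5,160+(v+.5)/3-.5)
for n,p,z in [("ball",(197,215),.13),("handle end",(163,497),.146),("handle base",(177,368),.146),("lip",(210,56),.13),
 ("panrimL",(62,215),.14),("panrimR",(333,215),.14),("knob top",(603,438),.143),("tare",(641,232),.148),("plate",(632,245),.11),
 ("beamL",(357,440),.085),("beamR",(706,457),.085),("coupling",(106,590),.052),("tee",(515,575),.03)]:
    print(n,bp("top",*c1(*p),z))
for n,p,z in [("bl",(97,145),.1),("br",(108,435),.1),("fl",(478,135),.05),("fr",(508,425),.05)]:
    print(n,bp("top",*c2(*p),z))
print("ball tri",tri([ray("top",*c1(197,215)),ray("scene",*s1(405,230))]))
print("hend tri",tri([ray("top",*c1(163,495)),ray("scene",*s1(270,138))]))
print("knobtop tri",tri([ray("top",*c1(603,438)),ray("scene",*s1(88,307))]))
print("tare tri",tri([ray("top",*c1(641,232)),ray("scene",*s1(180,397))]))
E
```

```text
ball [0.5881 0.0204 0.13  ]
handle end [0.4182 0.0398 0.146 ]
handle base [0.4936 0.0319 0.146 ]
lip [0.6862 0.0127 0.13  ]
panrimL [0.586  0.1005 0.14  ]
panrimR [ 0.5862 -0.0603  0.14  ]
knob top [ 0.4531 -0.2163  0.143 ]
tare [ 0.5745 -0.2415  0.148 ]
plate [ 0.5741 -0.242   0.11  ]
beamL [ 0.4589 -0.0763  0.085 ]
beamR [ 0.4488 -0.2866  0.085 ]
coupling [0.3711 0.0756 0.052 ]
tee [ 0.382  -0.1761  0.03  ]
bl [0.5855 0.432  0.1   ]
br [0.4592 0.4208 0.1   ]
fl [0.6002 0.2746 0.05  ]
fr [0.4699 0.2573 0.05  ]
ball tri [0.5879 0.0205 0.1314]
hend tri [0.4202 0.0401 0.1397]
knobtop tri [ 0.4532 -0.2174  0.1392]
tare tri [ 0.576  -0.2433  0.139 ]
```

Emit:
arm_command:
  steps:
    - [[-31, 0, 39, 0, 0, 0], [-31, 0, 39, 0, 0, 0], [-31, 0, 39, 0, 0, 0], [-31, 0, 39, 0, 0, 0], [-31, 0, 39, 0, 0, 0], [-31, 0, 39, 0, 0, 0], [-31, 0, 39, 0, 0, 0], [-31, 0, 39, 0, 0, 0], [-31, 0, 39, 0, 0, 0], [-31, 0, 39, 0, 0, 0], [0, 0, 0, 0, 8, 0], [0, 0, 0, 0, 8.1, 0]]

```text
time: 1.65
eef_pos: [0.4522, -0.2159, 0.2309]
tcp_rot: [-1.571, 0.0, -1.623]
contact_force: [-1.0, 0.2, 0.5]
opening: 0.0852
```

```bash
python3 - <<'E'
from h import *
import cv2
o=arm.get_obs(); f=cams.grab_frame("wrist"); cv2.imwrite("pics/w1.png",f)
print(o['time'],o['eef_pos'],o['tcp_rot'],o['joint_positions'])
for P in [(.453,-.217,.143),(.453,-.217,.103),(.4562,-.1048,.103),(.4637,.0346,.141),(.588,.0204,.131)]: print(wproj(P,o))
E
```

```text
1.65 [ 0.45217089 -0.21592283  0.23092277] [-1.57148055e+00  3.08284180e-04 -1.62253549e+00] [-5.85612213e-01 -4.99802362e-02  1.90034773e+00 -8.61258108e-05
  1.29197105e+00  1.03694691e+00]
(np.float64(321.32668817530515), np.float64(244.22738938527743))
(np.float64(321.1468013673342), np.float64(226.9387724433779))
(np.float64(180.60069286022312), np.float64(230.47850786782203))
(np.float64(24.83659375043186), np.float64(244.51597071708346))
(np.float64(20.669711673962524), np.float64(94.92498726559268))
```

View pics/w1.png

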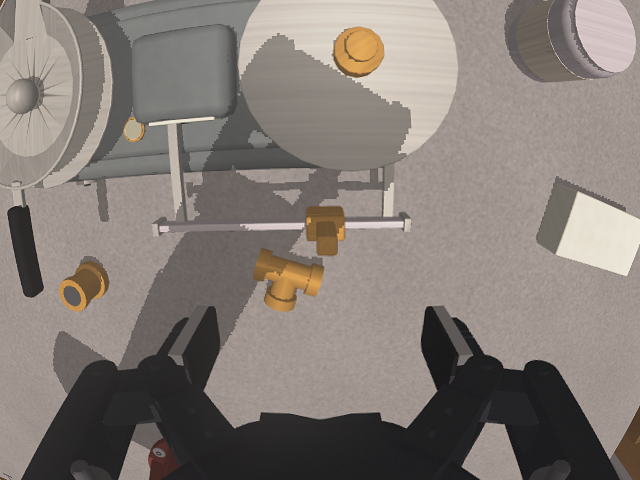

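```bash
python3 - <<'E'
from h import *
np.set_printoptions(precision=4,suppress=True)
o=arm.get_obs()
for n,u,v,z in [("post",327,243,.143),("beamL",156,229,.085),("beamR",408,222,.085),("hend",34,294,.146),("hbase",15,209,.146),("ball",22,96,.1314),("tare",362,43,.148),("stud",175,125,.1),("block",325,210,.103)]: print(n,wbp(u,v,z,o))
E
```

```text
post [ 0.4535 -0.221   0.143 ]
beamL [ 0.4541 -0.074   0.085 ]
beamR [ 0.448  -0.2885  0.085 ]
hend [0.4204 0.0359 0.146 ]
hbase [0.4967 0.0309 0.146 ]
ball [0.5873 0.0176 0.1314]
tare [ 0.5792 -0.2483  0.148 ]
stud [ 0.5395 -0.1105  0.1   ]
block [ 0.4659 -0.2209  0.103 ]
```

Emit:
arm_command:
  steps:
    - [[2, 30, 0.5, 0, 0, 0], [2, 30, 0.5, 0, 0, 0], [0, 30, 0, 0, 0, 0], [0, 28, 0, 0, 0, 0], [0, 0, 0, 0, 0, 0], [0, 0, 0, 0, 0, 0]]

```text
time: 2.45
eef_pos: [0.4533, -0.2215, 0.1142]
tcp_rot: [-1.57, -0.001, -1.619]
contact_force: [-0.4, -0.7, 0.2]
opening: 0.0857
```

Emit:
arm_command:
  steps:
    - [[0, 0, 0, 0, 0, 0], [0, 0, 0, 0, 0, 0], [0, 0, 0, 0, 0, 0], [0, 0, 0, 0, 0, 0], [0, 0, 0, 0, 0, 0], [0, 0, 0, 0, 0, 0]]
  jaw: 0.75

```text
time: 3.2
eef_pos: [0.4527, -0.221, 0.1132]
tcp_rot: [-1.571, 0.0, -1.62]
contact_force: [-0.2, 0.0, 0.2]
opening: 0.021
```

```bash
python3 - <<'E'
from h import *
import cv2
o=arm.get_obs(); f=cams.grab_frame("wrist"); cv2.imwrite("pics/w2.png",f)
print(o['time'],o['eef_pos'],o['tcp_rot'],o['joint_positions'],o['opening'],o['contact_force'])
E
```

```text
3.2 [ 0.45269986 -0.22101188  0.11324766] [-1.57093229e+00  7.73524851e-05 -1.62002200e+00] [-5.93570919e-01  9.79026899e-02  1.98976968e+00 -4.87509783e-06
  1.05407665e+00  1.02645348e+00] 0.02098142620473024 [-0.1873027   0.04062727  0.21419087]
```

View pics/w2.png

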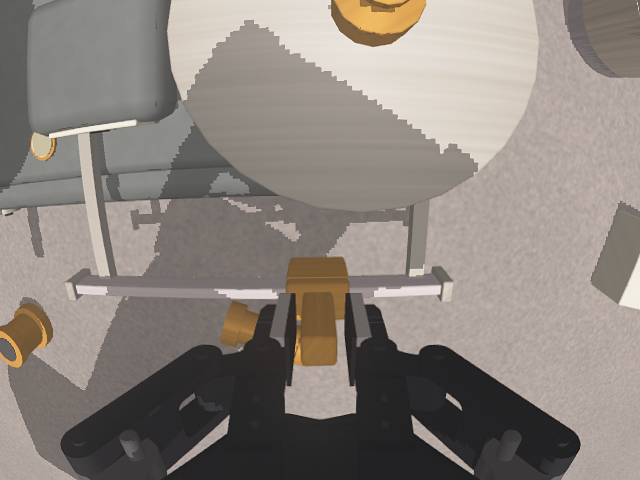

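Emit:
arm_command:
  steps:
    - [[-6, 0, 0, 0, 0, 0], [-10, 0, 0, 0, 0, 0], [-10, 0, 0, 0, 0, 0], [-10, 0, 0, 0, 0, 0], [-10, 0, 0, 0, 0, 0], [-10, 0, 0, 0, 0, 0], [-10, 0, 0, 0, 0, 0], [-10, 0, 0, 0, 0, 0], [-10, 0, 0, 0, 0, 0], [-10, 0, 0, 0, 0, 0], [-8, 0, 0, 0, 0, 0], [-3, 0, 0, 0, 0, 0]]

```text
time: 4.75
eef_pos: [0.4579, -0.1135, 0.1132]
tcp_rot: [-1.571, 0.0, -1.619]
contact_force: [-0.4, -1.3, 0.7]
opening: 0.0212
```

Emit:
arm_command:
  steps:
    - [[-3, 0, 0, 0, 0, 0], [-2, 0, 0, 0, 0, 0], [-1, 0, 0, 0, 0, 0], [0, 0, 0, 0, 0, 0]]

```text
time: 5.25
eef_pos: [0.4582, -0.1081, 0.1132]
tcp_rot: [-1.571, 0.0, -1.62]
contact_force: [0.5, -0.1, 0.5]
opening: 0.0214
```

```bash
python3 - <<'E'
from h import *
import cv2
o=arm.get_obs(); f=cams.grab_frame("wrist"); cv2.imwrite("pics/w3.png",f)
print(o['time'],o['eef_pos'],o['tcp_rot'],o['opening'],o['contact_force'])
E
```

```text
5.25 [ 0.4582122  -0.10807074  0.11320031] [-1.57104285e+00  3.71767044e-04 -1.62025839e+00] 0.02135094814312995 [ 0.53149499 -0.06867604  0.52562943]
```

View pics/w3.png

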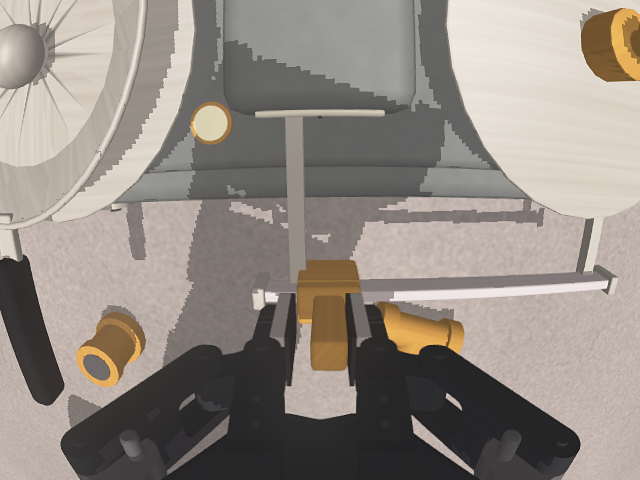

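Emit:
arm_command:
  steps:
    - [[-2, 0, 0, 0, 0, 0], [-2, 0, 0, 0, 0, 0], [-1, 0, 0, 0, 0, 0], [0, 0, 0, 0, 0, 0]]

```text
time: 5.8
eef_pos: [0.4584, -0.1043, 0.1133]
tcp_rot: [-1.571, -0.003, -1.619]
contact_force: [-0.5, -5.6, -1.5]
opening: 0.0211
```

Emit:
arm_command:
  steps:
    - [[-2, 0, 0, 0, 0, 0], [0, 0, 0, 0, 0, 0]]

```text
time: 6.05
eef_pos: [0.4585, -0.1041, 0.1133]
tcp_rot: [-1.571, -0.007, -1.618]
contact_force: [-1.0, -10.8, -3.2]
opening: 0.021
```

Emit:
arm_command:
  steps:
    - [[-2, 0, 0, 0, 0, 0], [0, 0, 0, 0, 0, 0]]

```text
time: 6.3
eef_pos: [0.4585, -0.1039, 0.1133]
tcp_rot: [-1.571, -0.011, -1.617]
contact_force: [-1.3, -15.8, -4.8]
opening: 0.0211
```

Emit:
arm_command:
  steps:
    - [[4, 0, 0, 0, 0, 0], [4, 0, 0, 0, 0, 0], [0, 0, 0, 0, 0, 0], [0, -20, 0, 0, 0, 0], [0, -30, 0, 0, 0, 0], [0, -30, 0, 0, 0, 0], [0, -10, 0, 0, 0, 0], [0, 0, 0, 0, 0, 0]]

```text
time: 7.3
eef_pos: [0.4587, -0.107, 0.2037]
tcp_rot: [-1.57, -0.0, -1.62]
contact_force: [-0.1, -0.5, 0.2]
opening: 0.0212
```

Emit:
arm_command:
  steps:
    - [[-20, 0, 1, 0, 0, 0], [-30, 0, 2, 0, 0, 0], [-30, 0, 2, 0, 0, 0], [-30, 0, 2, 0, 0, 0], [-29, 0, 2, 0, 0, 0], [0, 0, 0, 0, 3.5, 0], [0, 0, 0, 0, 0, 0], [0, 0, 0, 0, 0, 0]]
  jaw: 0

```text
time: 8.3
eef_pos: [0.4735, 0.0311, 0.2022]
tcp_rot: [-1.573, -0.0, -1.681]
contact_force: [0.1, 0.3, -0.6]
opening: 0.0855
```

```bash
python3 - <<'E'
from h import *
import cv2
o=arm.get_obs(); f=cams.grab_frame("wrist"); cv2.imwrite("pics/w4.png",f)
print(o['time'],o['eef_pos'],o['tcp_rot'],o['opening'],o['contact_force'],o['joint_positions'])
for P in [(.4744,.032,.151),(.419,.038,.151)]: print(wproj(P,o))
s=cams.grab_frame("scene");cv2.imwrite("pics/s4.png",cv2.resize(s[120:360,160:420],None,fx=2.5,fy=2.5,interpolation=cv2.INTER_CUBIC))
E
```

```text
8.3 [0.47349447 0.03111935 0.20221659] [-1.57280111e+00 -1.07107697e-05 -1.68057701e+00] 0.08546267137087105 [ 0.11102951  0.27564762 -0.64401571] [-8.24593400e-02 -8.12576560e-02  1.98575727e+00  4.65998511e-05
  1.23909736e+00  1.59810246e+00]
(np.float64(317.9946269848431), np.float64(265.6025433254355))
(np.float64(318.2735995446346), np.float64(347.07561332153796))
```

View pics/w4.png

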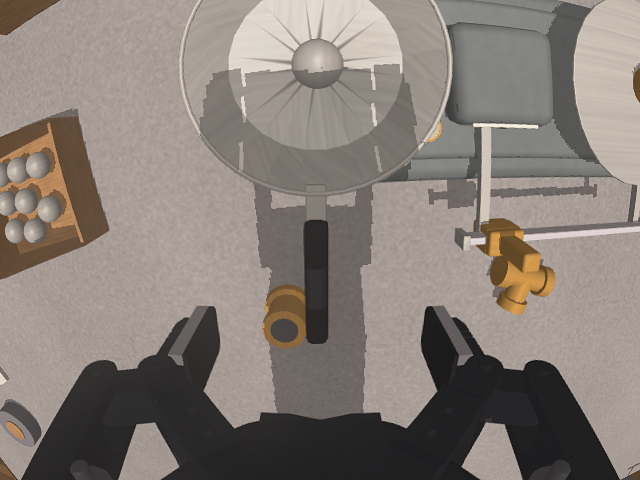

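View pics/s4.png

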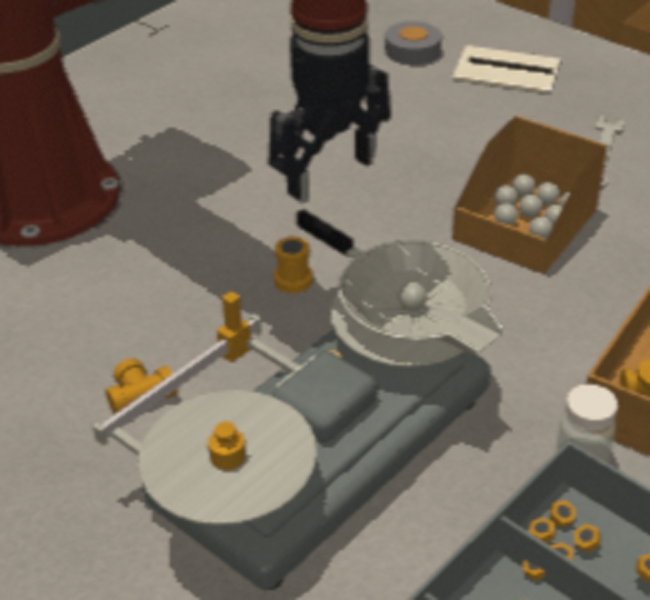

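Emit:
arm_command:
  steps:
    - [[-1.8, 20, 0, 0, 0, 0], [0, 20, 0, 0, 0, 0], [0, 20, 0, 0, 0, 0], [0, 20, 0, 0, 0, 0], [0, 0, 0, 0, 0, 0], [0, 0, 0, 0, 0, 0], [0, 0, 0, 0, 0, 0], [0, 0, 0, 0, 0, 0]]
  jaw: 0.72

```text
time: 9.4
eef_pos: [0.4751, 0.0329, 0.1242]
tcp_rot: [-1.569, 0.0, -1.681]
contact_force: [-0.4, -0.4, -0.5]
opening: 0.024
```

```bash
python3 - <<'E'
from h import *
import cv2
o=arm.get_obs(); f=cams.grab_frame("wrist"); cv2.imwrite("pics/w5.png",f)
print(o['time'],o['eef_pos'],o['tcp_rot'],o['opening'],o['contact_force'])
s=cams.grab_frame("scene");cv2.imwrite("pics/s5.png",cv2.resize(s[160:280,250:380],None,fx=5,fy=5,interpolation=cv2.INTER_CUBIC))
E
```

```text
9.4 [0.47507655 0.03294817 0.1241906 ] [-1.56905423e+00  8.17894216e-05 -1.68107940e+00] 0.024006491020159084 [-0.36679967 -0.43272036 -0.51854784]
```

View pics/w5.png

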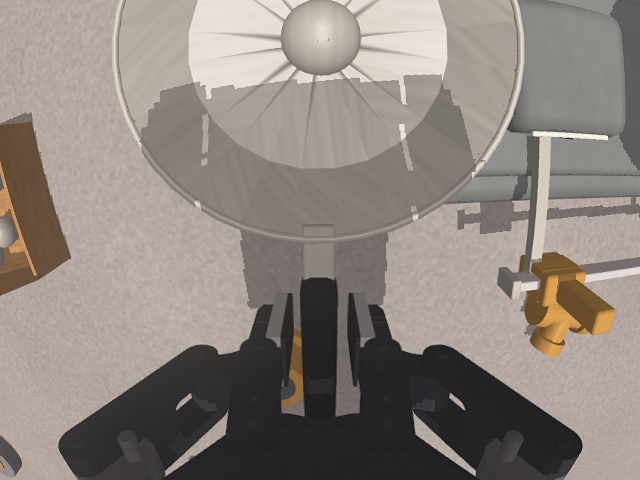

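View pics/s5.png

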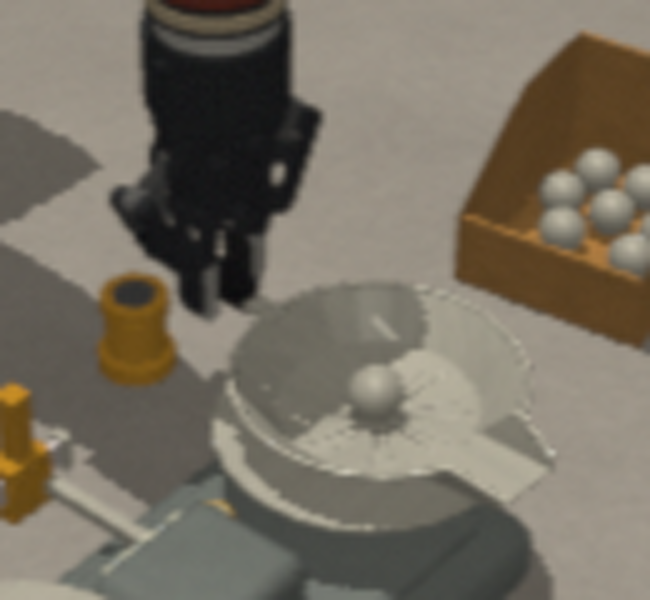

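Emit:
arm_command:
  steps:
    - [[0, 2, 2, 0, 0, 0], [0, 0, 0, 0, 0, 0]]

```text
time: 9.75
eef_pos: [0.4764, 0.0328, 0.1211]
tcp_rot: [-1.571, 0.0, -1.681]
contact_force: [-0.1, 0.3, 0.7]
opening: 0.0238
```

Emit:
arm_command:
  steps:
    - [[0, 0, 0, 0, 0, 0], [0, 0, 0, 0, 0, 0], [0, 0, 0, 0, 0, 0], [0, 0, 0, 0, 0, 0], [0, 0, 0, 0, 0, 0], [0, 0, 0, 0, 0, 0]]
  jaw: 1

```text
time: 10.5
eef_pos: [0.4764, 0.0329, 0.1213]
tcp_rot: [-1.571, 0.0, -1.681]
contact_force: [0.4, 1.1, 0.9]
opening: 0.0126
```

```bash
python3 - <<'E'
from h import *
import cv2
o=arm.get_obs(); f=cams.grab_frame("wrist"); cv2.imwrite("pics/w6.png",f)
print(o)
E
```

```text
{'time': 10.5, 'joint_positions': array([-7.83274690e-02,  2.96695119e-02,  2.04462947e+00,  1.84151885e-04,
        1.06725211e+00,  1.60264864e+00]), 'qd': array([ 0.00043154, -0.00030639,  0.00210267, -0.00047634,  0.00065622,
        0.00066987]), 'tau': array([ -0.50870966, -27.77670622, -26.55458629,  -0.20561381,
        -0.04478599,   0.0617184 ]), 'eef_pos': array([0.47639135, 0.03287352, 0.12133157]), 'tcp_rot': array([-1.57075993e+00,  1.62539730e-04, -1.68106497e+00]), 'contact_force': array([0.39162687, 1.06747893, 0.86396118]), 'ft_torque': array([0.18141818, 0.0531098 , 0.09534959]), 'opening': 0.012580161953777952}
```

View pics/w6.png

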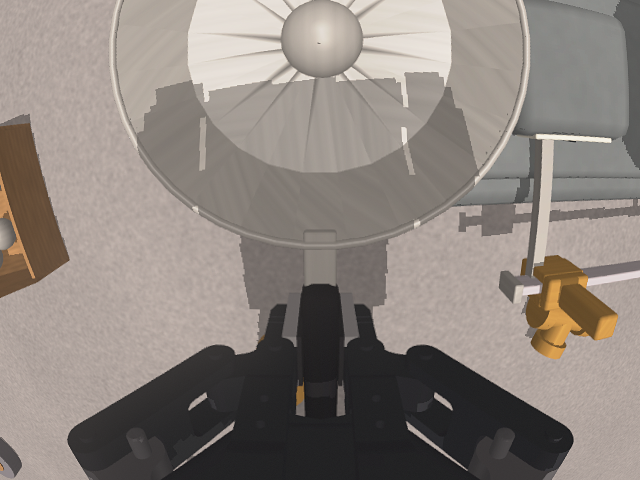

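Emit:
arm_command:
  steps:
    - [[0, -1, 0, 0, 0, 0], [0, -2, 0, 0, 0, 0], [0, -3, 0, 0, 0, 0], [0, -4, 0, 0, 0, 0], [0, -4, 0, 0, 0, 0], [0, -3, 0, 0, 0, 0], [0, -2, 0, 0, 0, 0], [0, -1, 0, 0, 0, 0], [0, 0, 0, 0, 0, 0], [0, 0, 0, 0, 0, 0]]

```text
time: 11.8
eef_pos: [0.4763, 0.0328, 0.1412]
tcp_rot: [-1.571, -0.0, -1.681]
contact_force: [-1.1, -1.1, -2.0]
opening: 0.0127
```

```bash
python3 - <<'E'
from h import *
import cv2
o=arm.get_obs(); f=cams.grab_frame("wrist"); cv2.imwrite("pics/w7.png",f)
print(o['time'],o['eef_pos'],o['tcp_rot'],o['opening'],o['contact_force'],o['ft_torque'])
s=cams.grab_frame("scene");cv2.imwrite("pics/s7.png",cv2.resize(s[160:280,250:380],None,fx=5,fy=5,interpolation=cv2.INTER_CUBIC))
E
```

```text
11.8 [0.47625947 0.03280122 0.14116256] [-1.57108129e+00 -3.13974520e-05 -1.68106301e+00] 0.012703713113796002 [-1.07932885 -1.12920584 -1.95729923] [0.0474396  0.2541439  0.02431815]
```

View pics/w7.png

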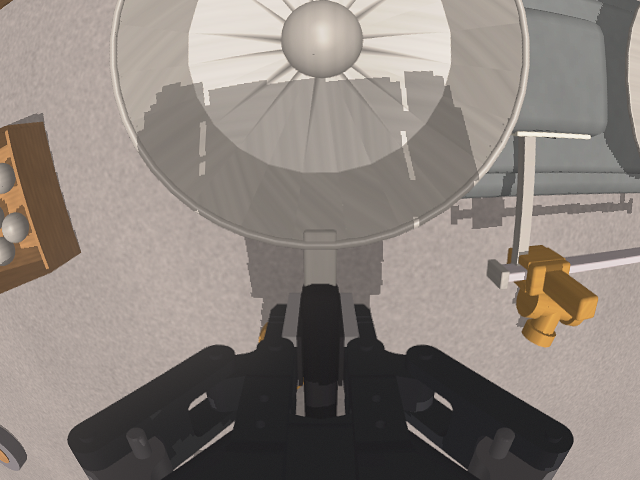

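View pics/s7.png

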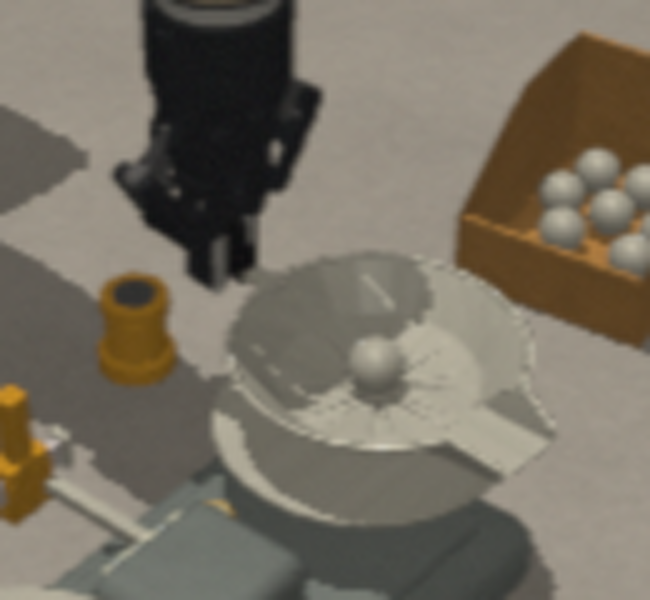

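```bash
python3 - <<'E'
from h import *
import cv2
np.set_printoptions(precision=4,suppress=True)
s1=lambda u,v:(190+(u+.5)/3-.5,160+(v+.5)/3-.5)
for n,p,z in [("fr",(457,132),.05),("frbot",(455,167),0),("flbot",(567,207),0),("br",(530,20),.1),("bl",(637,52),.1)]: print(n,bp("scene",*s1(*p),z))
s=cv2.imread("pics/scene0.png");t=cv2.imread("pics/top0.png")
cv2.imwrite("pics/sbox.png",cv2.resize(s[160:235,330:415],None,fx=8,fy=8,interpolation=cv2.INTER_CUBIC))
# hypothesised box overlay
def draw(img,cam,c,yaw,sc,off):
    u=np.array([np.cos(yaw),np.sin(yaw)]);w=np.array([-u[1],u[0]])
    prof=[(-.08,0),(.08,0),(.08,.1),(0,.1),(-.08,.05),(-.08,0)]
    f=lambda x,y,z:tuple(int(round((k-o+.5)*sc)) for k,o in zip(proj(cam,[*(c+x*u+y*w),z]),off))
    for y in(-.065,.065):
        for a,b in zip(prof,prof[1:]): cv2.line(img,f(a[0],y,a[1]),f(b[0],y,b[1]),(0,255,0),1)
    for x,z in[(-.08,0),(-.08,.05),(.08,.1)]: cv2.line(img,f(x,-.065,z),f(x,.065,z),(255,0,255),1)
c=np.array([.527,.346])
for k,(c,y) in enumerate([((.527,.346),1.666),((.528,.347),1.645)]):
    a=cv2.resize(s[160:235,330:415],None,fx=5,fy=5,interpolation=cv2.INTER_CUBIC);draw(a,"scene",np.array(c),y,5,(330,160))
    b=cv2.resize(t[225:300,165:250],None,fx=5,fy=5,interpolation=cv2.INTER_CUBIC);draw(b,"top",np.array(c),y,5,(165,225))
    row=np.hstack([a,b]); rows=row if k==0 else np.vstack([rows,row])
cv2.imwrite("pics/boxov.png",rows[:, :850][:750]);print(rows.shape)
cv2.imwrite("pics/boxov.png",cv2.resize(rows,None,fx=.8,fy=.8))
E
```

```text
fr [0.4827 0.2576 0.05  ]
frbot [0.4797 0.2628 0.    ]
flbot [0.6075 0.2796 0.    ]
br [0.465  0.4162 0.1   ]
bl [0.5866 0.434  0.1   ]
(750, 850, 3)
```

View pics/boxov.png

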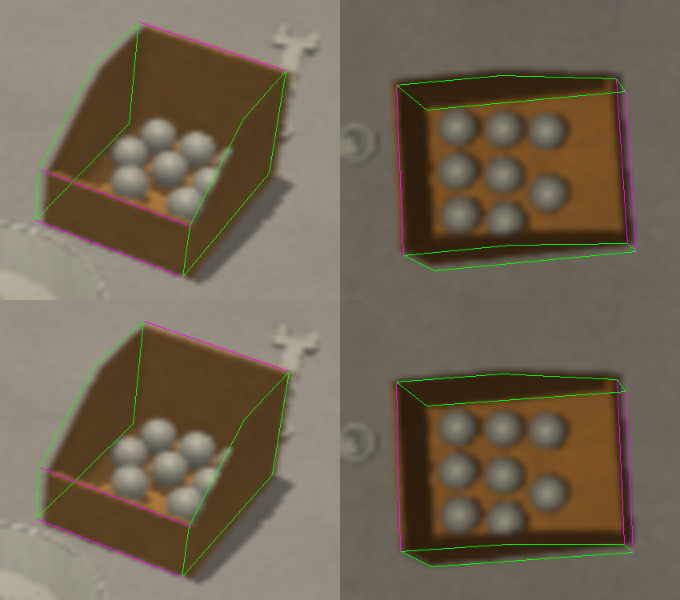

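```bash
python3 - <<'E'
from h import *
N=36
c0=np.array([.4763+.1124*.9939,.0328-.1124*.110,.1412]);c1=np.array([.5456,.2039,.131])
y0,y1=-1.681,.109
s=lambda t:t*t*t*(10-15*t+6*t*t)
def T(t):
    k=s(t); yaw=y0+(y1-y0)*k; c=c0+(c1-c0)*k; c[2]+=.022*np.sin(np.pi*k)**1
    z=np.array([-np.sin(yaw),np.cos(yaw),0]); return c-.1124*z,yaw
rows=[]
acc=T(0)[0].copy(); ya=y0
for i in range(1,N+1):
    p,yaw=T(i/N); d=p-acc
    Q=R.from_euler('xyz',[-np.pi/2,0,ya]); l=Q.inv().apply(d)*1000
    r=[round(float(x),1)+0 for x in l]+[0,round(float(-np.degrees(yaw-ya)),1)+0,0]
    acc=acc+Q.apply(np.array(r[:3]))/1000; ya=ya-np.radians(r[4]); rows.append(r)
for k in range(0,N,12): print(rows[k:k+12])
print(acc,ya,c1)
E
```

```text
[[0.0, 0.0, 0.0, 0, 0.0, 0], [0.0, -0.1, -0.1, 0, -0.2, 0], [0.1, -0.2, -0.2, 0, -0.3, 0], [0.2, -0.4, -0.4, 0, -0.7, 0], [0.2, -0.6, -0.6, 0, -1.0, 0], [0.3, -0.8, -0.7, 0, -1.4, 0], [0.3, -1.0, -0.9, 0, -1.9, 0], [0.5, -1.4, -0.9, 0, -2.3, 0], [0.4, -1.5, -0.9, 0, -2.8, 0], [0.5, -1.7, -0.7, 0, -3.2, 0], [0.5, -1.8, -0.4, 0, -3.7, 0], [0.5, -1.8, 0.0, 0, -4.0, 0]]
[[0.5, -1.8, 0.7, 0, -4.4, 0], [0.7, -1.6, 1.3, 0, -4.7, 0], [0.7, -1.3, 2.2, 0, -4.9, 0], [1.1, -0.8, 3.1, 0, -5.2, 0], [1.3, -0.3, 4.0, 0, -5.2, 0], [1.7, 0.2, 4.9, 0, -5.4, 0], [2.1, 0.8, 5.6, 0, -5.3, 0], [2.6, 1.4, 6.4, 0, -5.3, 0], [3.1, 1.9, 6.8, 0, -5.1, 0], [3.6, 2.2, 7.1, 0, -5.0, 0], [4.0, 2.5, 7.2, 0, -4.6, 0], [4.2, 2.7, 7.2, 0, -4.4, 0]]
[[4.4, 2.6, 6.8, 0, -4.1, 0], [4.4, 2.6, 6.3, 0, -3.6, 0], [4.3, 2.3, 5.7, 0, -3.2, 0], [3.9, 2.1, 5.0, 0, -2.8, 0], [3.5, 1.8, 4.3, 0, -2.3, 0], [2.9, 1.4, 3.4, 0, -1.9, 0], [2.3, 1.1, 2.6, 0, -1.5, 0], [1.7, 0.8, 1.9, 0, -1.0, 0], [1.2, 0.5, 1.2, 0, -0.6, 0], [0.6, 0.3, 0.6, 0, -0.4, 0], [0.2, 0.1, 0.3, 0, -0.1, 0], [0.1, 0.0, 0.0, 0, -0.1, 0]]
[0.55785288 0.09213712 0.131     ] 0.10970781254618224 [0.5456 0.2039 0.131 ]
```

Emit:
arm_command:
  steps:
    - [[0.0, -0.1, -0.1, 0, -0.2, 0], [0.1, -0.2, -0.2, 0, -0.3, 0], [0.2, -0.4, -0.4, 0, -0.7, 0], [0.2, -0.6, -0.6, 0, -1.0, 0], [0.3, -0.8, -0.7, 0, -1.4, 0], [0.3, -1.0, -0.9, 0, -1.9, 0], [0.5, -1.4, -0.9, 0, -2.3, 0], [0.4, -1.5, -0.9, 0, -2.8, 0], [0.5, -1.7, -0.7, 0, -3.2, 0], [0.5, -1.8, -0.4, 0, -3.7, 0], [0.5, -1.8, 0.0, 0, -4.0, 0]]

```text
time: 13.28
eef_pos: [0.4707, 0.0293, 0.1527]
tcp_rot: [-1.571, -0.0, -1.302]
contact_force: [-0.2, 0.1, -2.4]
opening: 0.0131
```

Emit:
arm_command:
  steps:
    - [[0.5, -1.8, 0.7, 0, -4.4, 0], [0.7, -1.6, 1.3, 0, -4.7, 0], [0.7, -1.3, 2.2, 0, -4.9, 0], [1.1, -0.8, 3.1, 0, -5.2, 0], [1.3, -0.3, 4.0, 0, -5.2, 0], [1.7, 0.2, 4.9, 0, -5.4, 0], [2.1, 0.8, 5.6, 0, -5.3, 0], [2.6, 1.4, 6.4, 0, -5.3, 0], [3.1, 1.9, 6.8, 0, -5.1, 0], [3.6, 2.2, 7.1, 0, -5.0, 0], [4.0, 2.5, 7.2, 0, -4.6, 0], [4.2, 2.7, 7.2, 0, -4.4, 0]]

```text
time: 14.78
eef_pos: [0.5255, 0.0569, 0.1468]
tcp_rot: [-1.571, -0.001, -0.263]
contact_force: [-0.1, -0.2, -2.1]
opening: 0.0131
```

Emit:
arm_command:
  steps:
    - [[4.4, 2.6, 6.8, 0, -4.1, 0], [4.4, 2.6, 6.3, 0, -3.6, 0], [4.3, 2.3, 5.7, 0, -3.2, 0], [3.9, 2.1, 5.0, 0, -2.8, 0], [3.5, 1.8, 4.3, 0, -2.3, 0], [2.9, 1.4, 3.4, 0, -1.9, 0], [2.3, 1.1, 2.6, 0, -1.5, 0], [1.7, 0.8, 1.9, 0, -1.0, 0], [1.2, 0.5, 1.2, 0, -0.6, 0], [0.6, 0.3, 0.6, 0, -0.4, 0], [0.2, 0.1, 0.3, 0, -0.1, 0], [0.1, 0.0, 0.0, 0, -0.1, 0]]

```text
time: 16.27
eef_pos: [0.5579, 0.0921, 0.1311]
tcp_rot: [-1.571, -0.0, 0.11]
contact_force: [-0.5, 0.2, -2.1]
opening: 0.0126
```

```bash
python3 - <<'E'
from h import *
import cv2
o=arm.get_obs(); f=cams.grab_frame("wrist"); cv2.imwrite("pics/w8.png",f)
print(o['time'],o['eef_pos'],o['tcp_rot'],o['opening'],o['contact_force'],o['ft_torque'])
s=cams.grab_frame("scene");cv2.imwrite("pics/s8.png",cv2.resize(s[140:340,220:420],None,fx=3,fy=3,interpolation=cv2.INTER_CUBIC))
t=cams.grab_frame("top");cv2.imwrite("pics/t8.png",cv2.resize(t[200:320,165:325],None,fx=5,fy=5,interpolation=cv2.INTER_CUBIC))
E
```

```text
16.275 [0.55791039 0.09208014 0.13110888] [-1.57084230e+00 -5.80890719e-07  1.09684146e-01] 0.012582698066192166 [-0.52351572  0.17499153 -2.09295631] [-0.25762796 -0.04852336  0.02316909]
```

View pics/w8.png

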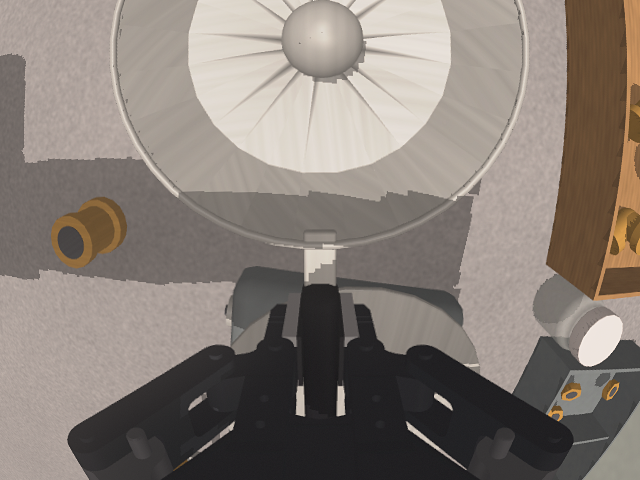

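View pics/s8.png

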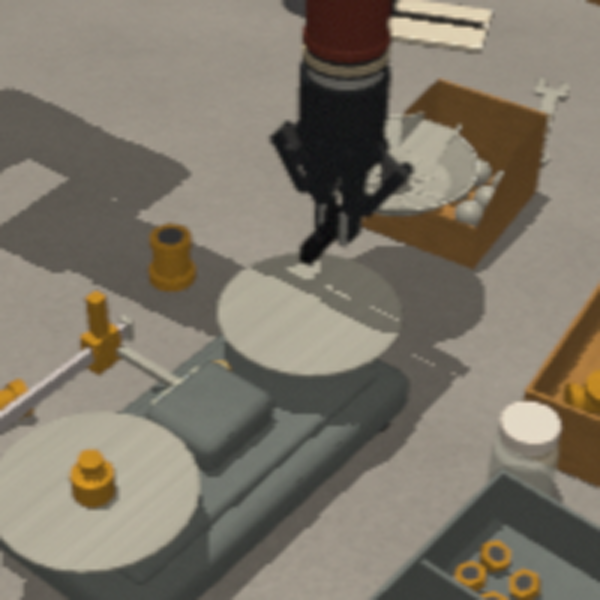

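View pics/t8.png

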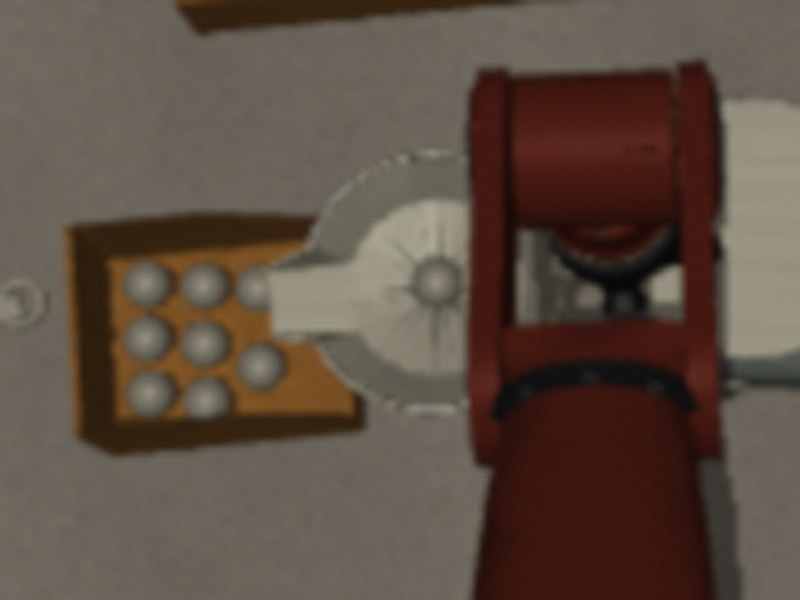

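```bash
python3 - <<'E'
from h import *
c1=lambda u,v:(165+(u+.5)/5-.5,200+(v+.5)/5-.5)
c=np.array([.53,.346]);yw=1.68;u=np.array([np.cos(yw),np.sin(yw)]);w=np.array([-u[1],u[0]])
for n,p,z in[("lip",(270,302),.137),("ball",(437,281),.142)]:
    q=bp("top",*c1(*p),z)[:2];print(n,q,(q-c)@u,(q-c)@w)
t=np.array([.5579,.0921])+.1124*np.array([-.1094,.994]);print("pan",t,(t-c)@u,(t-c)@w)
E
```

```text
lip [0.53393185 0.30188796] -0.04427779576682853 0.0008992007428970727
ball [0.54573505 0.20306885] -0.14379465111294457 -6.3714438205885e-05
pan [0.54560344 0.2038256 ] -0.1430280640959598 -1.5367355253129398e-05
```

Emit:
arm_command:
  steps:
    - [[0, 0, 0, 0, 0, 0], [0, 0, 0, 0, 0, 0], [0, 0, 0, 0, 0, 0], [0, 0, 0, 0, 0, 0], [0, 0, 0, 0, 0, 0], [0, 0, 0, 0, 0, 0], [0, 0, 0, 0, 0, 0], [0, 0, 0, 0, 0, 0]]

```text
time: 17.42
eef_pos: [0.558, 0.0921, 0.1311]
tcp_rot: [-1.571, -0.0, 0.11]
contact_force: [0.2, 0.1, -2.2]
opening: 0.0132
```

```bash
python3 - <<'E'
from h import *
import cv2
f=cams.grab_frame("wrist"); a=cv2.imread("pics/w8.png")
cv2.imwrite("pics/w9.png",np.hstack([a[:300,100:480],f[:300,100:480]]))
o=arm.get_obs();print(o['time'],o['eef_pos'],o['contact_force'],o['ft_torque'],np.abs(o['qd']).max())
E
```

```text
17.475 [0.55795445 0.09212815 0.1311194 ] [-0.54250302  0.09428848 -1.86293678] [-0.28102934 -0.03093808  0.01523566] 0.0015786830152776947
```

View pics/w9.png

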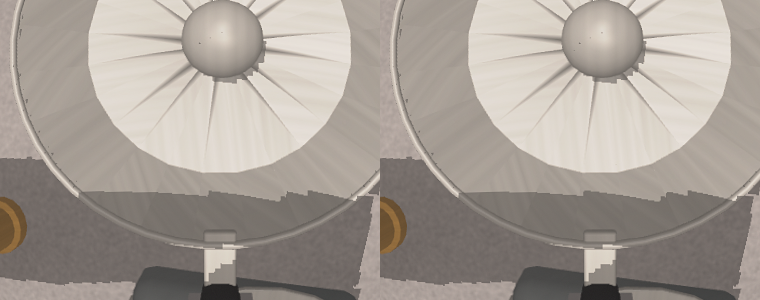

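The two wrist views, about 1.2 s apart, look the same: the ball stays in the middle of the pan, and the pan hasn't slipped or tilted. I'm handing in.

```bash
python3 -c "
from plant import arm
print(arm.job_done())"
```

```text
the job is handed in; nothing more can be done
None
```

The poise is back at its zero stop and the pan is held by its handle over the low front of the box. I handed the job in at about 17.5 s of the 48 s allowed; no verdict is reported.

- **Poise:** I pushed it with the fingers loosely around the post. At the stop the push force rose to about 16 N with no further movement. I then backed off clear of the post. Later scene pictures still show it at the stop; I did not measure it again after backing off.
- **Pan:** I gripped the handle, lifted it 20 mm straight up, then moved it over and turned it about 102° in one smooth motion.

My last checks, using box and pan poses estimated from the images:

| Check | Measured | Required |
|---|---|---|
| Lip end along the box (box x) | −44 mm | −75 to +40 mm |
| Lip end from the box's middle (box y) | +1 mm | ±45 mm |
| Lip height above the table | about 135 mm | 80 to 220 mm |
| Pan centre along the box (box x) | −143 mm | below −40 mm |
| Ball from the pan's middle | about 1 mm | below 18 mm |

- **Direction:** the pan should point along the box within about 2°. My box heading estimates from the top and scene cameras differed by about 0.04 rad (2°), well inside the 11° allowed.
- **Level and still:** the tool was vertical to within measurement. Wrist pictures from before the lift, after the turn and 1.2 s later show the pan in the same place in the gripper. The force reading was steady at about 2 N.
- **Other objects:** the arm's path kept clear of them, and none I could see in the pictures had moved. I did not measure their positions again.

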